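# Fetch the dried slide tray from under the dryer hood and nest it on the pile

## Robot

A 7-joint arm with a two-finger parallel gripper is mounted at the origin on a cart in front of the work surface, level with it; the furniture and walls round the work are solid. World frame = base frame: x ahead of the robot, y to its left, z up, the work surface at z = 0. Lengths are in m, angles in rad, forces in N, time in s.
With the tool pointing down it reaches from about 0.4 to 0.925 m from the base axis. Payload 5.6 kg.
Tool frame: the origin (TCP) lies on the centre line of the jaws, within the pads' length; the fingertips stand 25 mm ahead of it and the grasp point (between the pads) lies 6 mm ahead of it; z points along the fingers, y is the line along which they close (so a half turn about z gives the same grasp; the last joint's range is limited). The gripper opens to 85 mm and grips with 20 to 120 N. Pads are 22 mm wide; open, the fingers measure 114 mm over their backs; the gripper's body (76 mm by 85 mm) begins 54 mm behind the grasp point. The pads swing forward as they close: fully open they stand 13 mm farther back than shut.
Start: joints at [1.241, 0.468, -0.012, 1.603, 0.006, 1.071, -0.056], TCP at [0.184, -0.623, 0.256] pointing down, gripper open.
Joint ranges: [-2.53, 2.53], [-0.31, 2.02], [-1.57, 1.55], [0.28, 2.44], [-1.29, 4.43], [0.15, 1.84], [-2.92, 2.92]. Speed limits (rad/s): [2.57, 2.57, 3.14, 3.14, 3.14, 3.14, 3.14].

## Interface

Orientations are given as a rotation vector (axis times angle).
In Python, from bench import state, read_camera, close_job gives the robot as it stands.
- The arm moves only by the shell command python3 -m inch 'ROWS' [FORCE]. ROWS is JSON, a list of rows, each an object with "grip": the finger opening in m, from 0 to 0.0854; "dp": the shift along the world's x, y, z in m, a list of three; "dr": the turn, a rotation vector about the world's x, y, z in rad, a list of three. A call has 1 to 12 rows; each row is the pose to reach, as a shift and turn from the pose commanded when the call began; what a row does not reach only later rows make up. A row lasts 1/8 s, in which the tool goes at most 62.5 mm and 10.7 degrees, less where a joint would pass 70% of its speed; a pose out of reach is approached as far as the arm can. A call with a gripper value outside its range is refused whole. The fingers move at their own pace and stop on an object; FORCE is the grip in N (left out, the last holds). Time passes only in rows, so rows that repeat a pose let the fingers close. It gives the time, the measured TCP pose, the force, the opening and the grip force at its end, in the units of the state.
- state(): the state, without advancing time (a new reading comes with each control period).
- read_camera(name): name is "side" or "top" or "wrist"; returns a dict with "image" (384x512x3 uint8, red, green, blue), "K" (3x3 intrinsics, pixels), "distortion" ([k1, k2, p1, p2, k3] as OpenCV has them; the pictures are not rectified), "R" (3x3) and "t" (3): a world point X has camera coordinates R X + t. Camera axes: x right, y down, z forward; pixel columns grow to the right and rows downward; lengths in m; the calibration is good to about 2 mm. A picture is of the moment at which its call begins. There is no depth.
- close_job(): hands the job in; it is judged then, once.
The state is a dict: "t": time; "q": joint angles; "joint_velocities": joint speeds; "joint_torque": joint torques, N m; "eef_pos": TCP position; "tcp_rot": TCP orientation; "ft_force": force on the tool from outside, world axes, zero at the start; "ft_torque": the same for the moment, N m; "opening": finger opening in m; "grip_force": force on a finger pad.
Only numpy, scipy, OpenCV 4.12 (cv2) and the standard library are available. Lean on these libraries where they do the work, as an engineer would, in place of code of your own. Each camera call takes 0.05 s, during which the arm holds its last target. There are 200 camera calls.

## Task

Slide the lifter's blade under the slide tray in the dryer and carry the tray out on it, level, then lay the tray down on the open counter and draw the lifter out from under it. Put the lifter down flat on the counter, take the tray by its long edges with the fingers and set it gently on top of the pile of trays, so that its feet drop inside the rim of the tray below all round. Keep the tray level throughout, and do not shove the pile or the beaker, timer, slide box and dropper bottle.

Things in the scene. Friction and masses are not known exactly. Their poses are not given: they have to be found in the camera images.
- tray: aluminium slide tray in the dryer, 104 (x) x 64 (y) x 13 mm, 110 g, two slides fixed in it. Origin: centre, at foot level; z up; same either way round. Stub feet, 6 mm wide and high, at x +-45.5, y +-25 mm: the gap under its floor is 6 mm high, 44 mm wide, open at the short ends. Floor z 6 to 8.5 mm; rim 2 mm thick to z 13 mm, inside 100 x 60 mm. Long sides (y +-32 mm) plain from z 6 to 13 mm
- lifter: tray lifter lying at the right: cranked steel spatula, grey grip, 120 g. Origin: underside of the blade, middle of its heel; x to the tip, z up. Blade x 0 to 90 mm, 40 mm wide (last 10 mm: 30), 2 mm thick. Neck climbs back to x -30, z 34 mm. Grip: bar x -130 to -30, 16 mm wide, z 26 to 46 mm. A 6 mm rod bends down to z 0 at x -156 mm, so it stands by itself on blade and rod
- lifter_grip (a point): the middle of the lifter's grip: 80 mm behind the heel, 36 mm above the blade's underside
- lifter_tip (a point): the middle of the blade's front edge, on its underside
- dryer: slide dryer, fixed: grey base with a dark steel plate, and a low clear hood open at the front. Origin on the counter under the hood; x points into it, z up. Plate top z 26 mm, x -136 to +76, y +-66 mm: a bare apron 70 mm deep lies before the mouth. Mouth at x -66 mm, 98 mm wide, 52 mm high; inside to x +68, y +-50 mm; hood top z 84 mm. The tray stands in it end-on to the mouth, a little askew
- dryer_mouth (a point): the middle of the hood's mouth, at the height of the plate
- pile_lower: the bottom tray of the pile of two at the left, standing on the counter; same tray, same origin and axes
- pile_upper: the top tray of the pile, nested in the one below; same tray, same origin and axes. A tray nested on it has its origin 8.5 mm above this origin; play of its feet inside the rim 1.5 mm in x and 2 mm in y each way
- beaker: bystander: a clear beaker 72 mm across, 87 mm high; origin at the centre of its foot
- timer: bystander: a bench timer 66 x 66 x 20 mm; origin at the centre of its underside
- slide_box: bystander: a flat green box 65 x 155 x 34 mm; origin at the centre of its underside
- dropper: bystander: a small brown bottle 32 mm across, 75 mm high; origin at the centre of its foot

How it is judged:
On the way, in this order (a step that is already met when the one before it is completed fails the run):
1. the tray is out of the dryer, carried level on the lifter and on nothing else (x of tray in the frame of dryer below -0.118 m and contact force between tray and lifter above 0.2 N and contact force between tray and dryer below 0.05 N and contact force between tray and the fingers below 0.05 N and height (world z) of tray above 0.015 m), for 0.2 s.
2. the tray stands on the counter with the lifter drawn out and nothing touching it (height (world z) of tray below 0.004 m and angle between tray's own z axis and vertical below 0.05 rad and contact force between tray and lifter below 0.05 N and contact force between tray and the fingers below 0.05 N and horizontal distance between lifter_tip and tray above 0.056 m), for 0.2 s.
3. the tray is held up by the fingers, the lifter let go (contact force between tray and the fingers above 0.5 N and height (world z) of tray above 0.02 m and contact force between lifter and the fingers below 0.05 N), for 0.2 s.
At the end, for the whole second after the job is handed in: Tray nested on the top tray of the pile: origin 7 to 10 mm above its origin, within 5 mm sideways and 0.08 rad in yaw (either way round), level within 0.03 rad, at rest; pile still nested and level; lifter flat on the counter (within 4 mm and 0.06 rad), at rest, clear of the tray (z of tray in the frame of pile_upper between 0.007 and 0.01 m and horizontal distance between tray and pile_upper below 0.005 m and angle between the x axis of tray and the x axis of pile_upper, either way round below 0.08 rad and angle between each of tray, pile_upper's own z axis and vertical below 0.03 rad and z of pile_upper in the frame of pile_lower below 0.01 m and linear speed of each of tray, lifter below 0.02 m/s and height (world z) of lifter below 0.004 m and angle between lifter's own z axis and vertical below 0.06 rad and contact force between lifter and tray below 0.05 N); the robot touches nothing.
It fails at once if the tray is tipped by more than 0.35 rad (angle between tray's own z axis and vertical above 0.35 rad).
It fails at once if the tray is dropped or flung (faster than 0.9 m/s) (linear speed of tray above 0.9 m/s).
It fails at once if the pile is shoved more than 25 mm (distance of any of pile_lower, pile_upper from where it was at the start of the episode above 0.025 m).
It fails at once if the beaker, timer, slide box or dropper bottle is shoved more than 25 mm (distance of any of beaker, timer, slide_box, dropper from where it was at the start of the episode above 0.025 m).
It also fails if it takes over 72 s, if anything falls off the work surface, if the arm or the gripper's body presses on something with over 40 N, if the wrist force passes 120 N, or if a joint passes its speed limit or range.

## Working session

There is one attempt and no reset: what is moved stays moved. The work goes in short steps, Python scripts to look and compute and a shell command to move; the robot and the scene stay as the last step left them, time stands still between calls to the robot, and variables do not carry over. Pictures are saved under pics/ and viewed, at most 10 in all, crops included, and the job is handed in when it is done.

```bash
mkdir -p pics; ls
cat > h.py <<'E'
import numpy as np,cv2,json
from bench import state,read_camera
def snap(name,fn,crop=None,scale=1):
    c=read_camera(name); np.savez('pics/'+fn+'.npz',**{k:np.array(v) for k,v in c.items()})
    im=c['image'][:,:,::-1]
    if crop: im=im[crop[1]:crop[3],crop[0]:crop[2]]
    im=cv2.resize(im,None,fx=scale,fy=scale,interpolation=cv2.INTER_CUBIC)
    cv2.imwrite('pics/'+fn+'.png',im); return c
def ray(c,uv):
    p=cv2.undistortPoints(np.array([[uv]],float),c['K'],c['distortion'])[0,0]
    d=c['R'].T@np.array([p[0],p[1],1]); o=-c['R'].T@c['t']; return o,d
def onz(c,uv,z):
    o,d=ray(c,uv); return o+d*(z-o[2])/d[2]
def proj(c,X):
    return cv2.projectPoints(np.array(X,float).reshape(-1,3),cv2.Rodrigues(c['R'])[0],c['t'],c['K'],c['distortion'])[0][:,0]
E
python3 - <<'E'
from h import *
for n in ['top','side']:
    c=snap(n,n+'0',scale=1.5); print(n,-c['R'].T@c['t'],c['R'][2],c['K'][0,0])
s=state();print(s['eef_pos'],s['tcp_rot'],s['ft_force'],s['opening'],s['t'])
E
```

```text
pics
top [0.26266803 0.0514046  1.25553418] [ 0.23218297 -0.01561422 -0.97254679] 396.9165546570267
side [-0.22856572  0.27558701  0.89101354] [ 0.66715313 -0.19761678 -0.71822998] 349.6297137211286
[ 0.18363223 -0.62303557  0.2554097 ] [-3.10780955e+00 -4.48502439e-01  5.71197201e-04] [-0.05891268  0.07414442  0.16782531] 0.08537814235628673 0.1
```

View pics/top0.png

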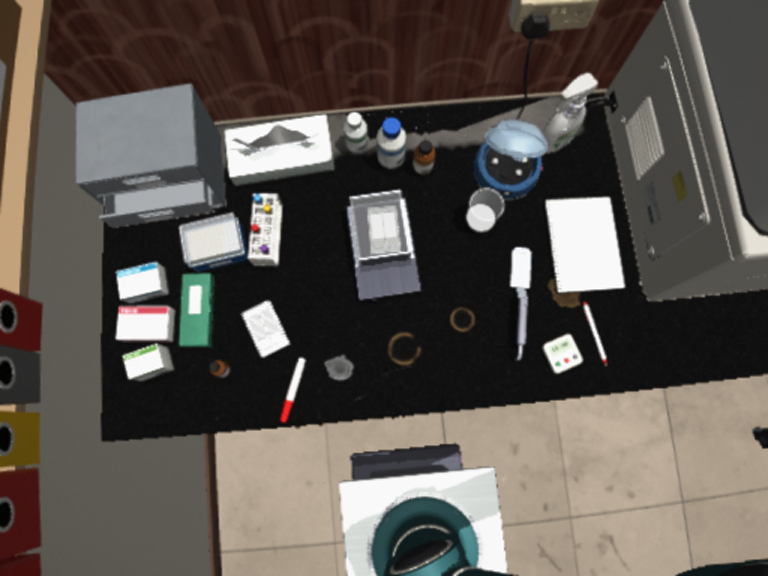

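View pics/side0.png

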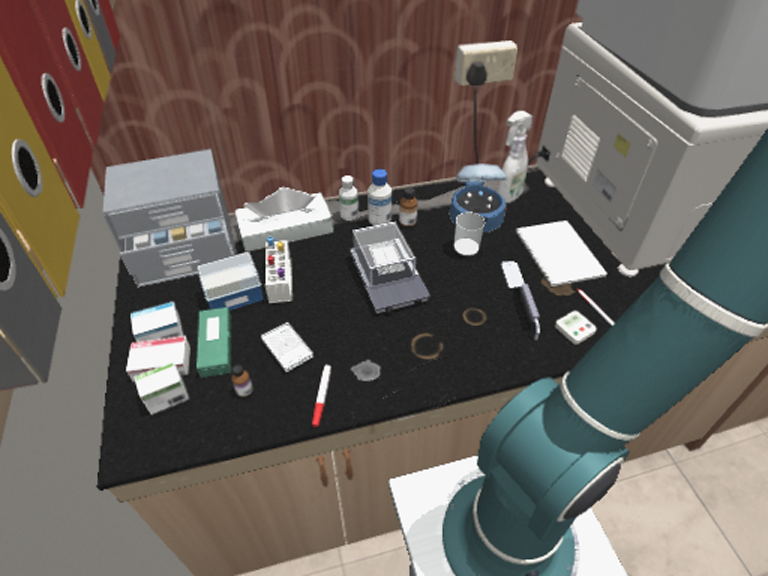

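Top view (at 1.5x): the dryer is at about (383,245), the lifter runs from its tip at (521,250) to its rod at (519,358), and the pile is at (266,329). The beaker is at (482,215), timer (562,352), slide box (197,310) and dropper (220,368). I'll work out rough positions and then move so the wrist camera is above the lifter.

Run:
```python
from h import *
c=np.load('pics/top0.npz')
for n,uv,z in [('tipL',(514,249),.002),('tipR',(529,249),.002),('heel',(522,288),.002),('gripmid',(522,306),.046),('rod',(519,358),0),('pile',(266,329),.0215),('pile TL',(242,316),.02),('TR',(271,301),.02),('BR',(289,341),.02),('BL',(263,357),.02),('apronBL',(360,298),.026),('apronBR',(420,290),.026),('hoodTL',(349,194),.084),('hoodTR',(404,190),.084),('timer',(562,353),.02),('beaker',(481,219),0),('dropper',(220,370),.04),('box',(197,310),.034)]:
    print(n,onz(c,np.array(uv)/1.5,z).round(3))
w=read_camera('wrist');s=state()
C=-w['R'].T@w['t'];import scipy.spatial.transform as T
Rt=T.Rotation.from_rotvec(s['tcp_rot']).as_matrix()
print('cam in tool',Rt.T@(C-s['eef_pos']),'\n',Rt.T@w['R'].T,w['K'][0,0]);print(Rt)
```

```text
tipL [ 0.604 -0.265  0.002]
tipR [ 0.6   -0.298  0.002]
heel [ 0.515 -0.269  0.002]
gripmid [ 0.468 -0.252  0.046]
rod [ 0.366 -0.241  0.   ]
pile [0.475 0.284 0.022]
pile TL [0.508 0.334 0.02 ]
TR [0.534 0.271 0.02 ]
BR [0.445 0.238 0.02 ]
BL [0.417 0.294 0.02 ]
apronBL [0.521 0.082 0.026]
apronBR [ 0.526 -0.046  0.026]
hoodTL [0.734 0.084 0.084]
hoodTR [ 0.731 -0.032  0.084]
timer [ 0.365 -0.329  0.02 ]
beaker [ 0.68  -0.202  0.   ]
dropper [0.395 0.38  0.04 ]
box [0.526 0.427 0.034]
cam in tool [ 0.07083768 -0.0013553  -0.11720619] 
 [[-0.00133285 -0.95986515 -0.28045875]
 [ 0.99999796 -0.00170466  0.00108179]
 [-0.00151645 -0.28045674  0.95986547]] 313.0595206476221
[[ 9.59177830e-01  2.82803277e-01 -4.43887646e-04]
 [ 2.82803620e-01 -9.59176950e-01  1.30064624e-03]
 [-5.79397781e-05 -1.37308407e-03 -9.99999056e-01]]
```

```bash
python3 -m inch '[{"grip":0.085,"dp":[0.03,0.045,0],"dr":[0,0,-0.08]},{"grip":0.085,"dp":[0.065,0.096,0],"dr":[0,0,-0.16]},{"grip":0.085,"dp":[0.1,0.148,0],"dr":[0,0,-0.24]},{"grip":0.085,"dp":[0.135,0.2,0],"dr":[0,0,-0.32]},{"grip":0.085,"dp":[0.165,0.245,0],"dr":[0,0,-0.4]},{"grip":0.085,"dp":[0.195,0.29,0],"dr":[0,0,-0.457]},{"grip":0.085,"dp":[0.225,0.334,0],"dr":[0,0,-0.457]},{"grip":0.085,"dp":[0.243,0.36,0],"dr":[0,0,-0.457]},{"grip":0.085,"dp":[0.25,0.371,0],"dr":[0,0,-0.457]},{"grip":0.085,"dp":[0.25,0.371,0],"dr":[0,0,-0.457]}]'
python3 - <<'E'
from h import *
snap('wrist','w1',scale=1.5)
E
```

```text
t: 1.4
eef_pos: [0.4337, -0.2525, 0.2561]
tcp_rot: [3.13, -0.266, -0.001]
ft_force: [0.6, -0.4, -0.0]
opening: 0.085
grip_force: 0.0
```

View pics/w1.png

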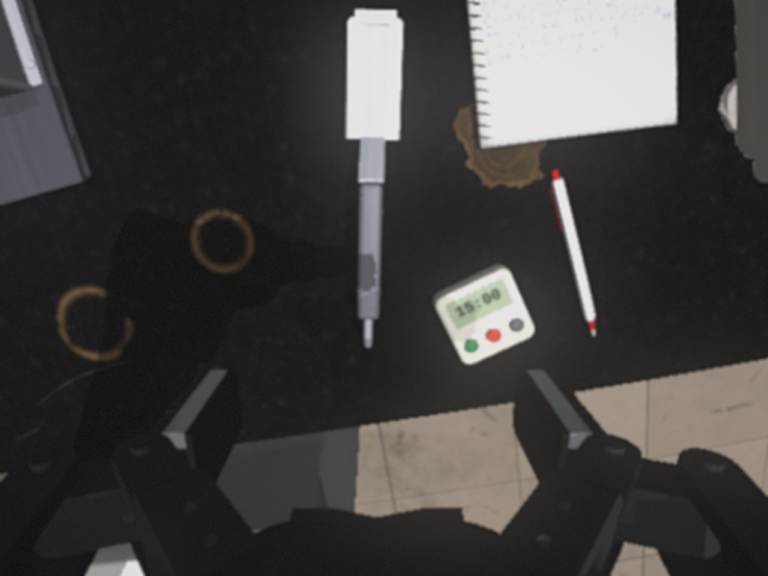

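The wrist view (1.5x) shows the lifter's front edge at (355..398,10), heel at (346..400,138), grip rear at (358..380,318) and rod end at (368,346).

Run:
```python
from h import *
c=np.load('pics/w1.npz')
P=lambda u,v,z:onz(c,(u/1.5,v/1.5),z)
for n,p in dict(tip=(376,10,.002),heel=(373,138,.002),gripfront=(371,183,.046),griprear=(369,318,.046),rod=(368,344,.004),timer=(485,313,.02)).items(): print(n,P(*p).round(4))
a=P(376,10,.002);b=P(373,138,.002);g=P(369,318,.046)
print(np.linalg.norm(a-b), np.arctan2(*(a-b)[1::-1]),np.arctan2(*(a-g)[1::-1]), np.linalg.norm((a-g)[:2]))
```

```text
tip [ 0.6038 -0.281   0.002 ]
heel [ 0.5167 -0.2637  0.002 ]
gripfront [ 0.4862 -0.2572  0.046 ]
griprear [ 0.3905 -0.2389  0.046 ]
rod [ 0.3532 -0.2308  0.004 ]
timer [ 0.3698 -0.3288  0.02  ]
0.08882437583321186 -0.1967340390095704 -0.19509168133435367 0.21739960055807067
```

```bash
python3 -m inch '[{"grip":0.06,"dp":[0.0045,0.0045,-0.05],"dr":[0,0,-0.026]},{"grip":0.06,"dp":[0.0045,0.0045,-0.1],"dr":[0,0,-0.026]},{"grip":0.06,"dp":[0.0045,0.0045,-0.15],"dr":[0,0,-0.026]},{"grip":0.06,"dp":[0.0045,0.0045,-0.19],"dr":[0,0,-0.026]},{"grip":0.06,"dp":[0.0045,0.0045,-0.214],"dr":[0,0,-0.026]},{"grip":0.06,"dp":[0.0045,0.0045,-0.214],"dr":[0,0,-0.026]},{"grip":0.0,"dp":[0.0045,0.0045,-0.214],"dr":[0,0,-0.026]},{"grip":0.0,"dp":[0.0045,0.0045,-0.214],"dr":[0,0,-0.026]},{"grip":0.0,"dp":[0.0045,0.0045,-0.214],"dr":[0,0,-0.026]},{"grip":0.0,"dp":[0.0045,0.0045,-0.214],"dr":[0,0,-0.026]},{"grip":0.0,"dp":[0.0045,0.0045,-0.214],"dr":[0,0,-0.026]},{"grip":0.0,"dp":[0.0045,0.0045,-0.214],"dr":[0,0,-0.026]}]' 100
python3 -m inch '[{"grip":0.0,"dp":[0,0,0.03],"dr":[0,0,0]},{"grip":0.0,"dp":[0,0,0.07],"dr":[0,0,0]},{"grip":0.0,"dp":[0,0,0.11],"dr":[0,0,0]},{"grip":0.0,"dp":[-0.01,0.02,0.14],"dr":[0,0,0.05]},{"grip":0.0,"dp":[-0.02,0.05,0.15],"dr":[0,0,0.1]},{"grip":0.0,"dp":[-0.02,0.09,0.15],"dr":[0,0,0.15]},{"grip":0.0,"dp":[-0.02,0.13,0.15],"dr":[0,0,0.2]},{"grip":0.0,"dp":[-0.02,0.17,0.15],"dr":[0,0,0.2]},{"grip":0.0,"dp":[-0.02,0.2,0.15],"dr":[0,0,0.2]},{"grip":0.0,"dp":[-0.02,0.22,0.15],"dr":[0,0,0.2]},{"grip":0.0,"dp":[-0.02,0.22,0.15],"dr":[0,0,0.2]},{"grip":0.0,"dp":[-0.02,0.22,0.15],"dr":[0,0,0.2]}]'
python3 - <<'E'
from h import *
snap('wrist','w2',scale=1.5)
for n,x0,y0,w in [('top',210,110,140)]:
    snap(n,'t2',crop=(x0,y0,x0+w,y0+105),scale=5.5)
E
```

```text
t: 2.95
eef_pos: [0.439, -0.2484, 0.0436]
tcp_rot: [3.125, -0.308, 0.003]
ft_force: [-0.7, 0.5, 5.7]
opening: 0.0144
grip_force: 97.5
t: 4.45
eef_pos: [0.4183, -0.0288, 0.1924]
tcp_rot: [3.141, 0.005, 0.0]
ft_force: [0.8, -0.2, -0.8]
opening: 0.0143
grip_force: 97.8
```

View pics/w2.png

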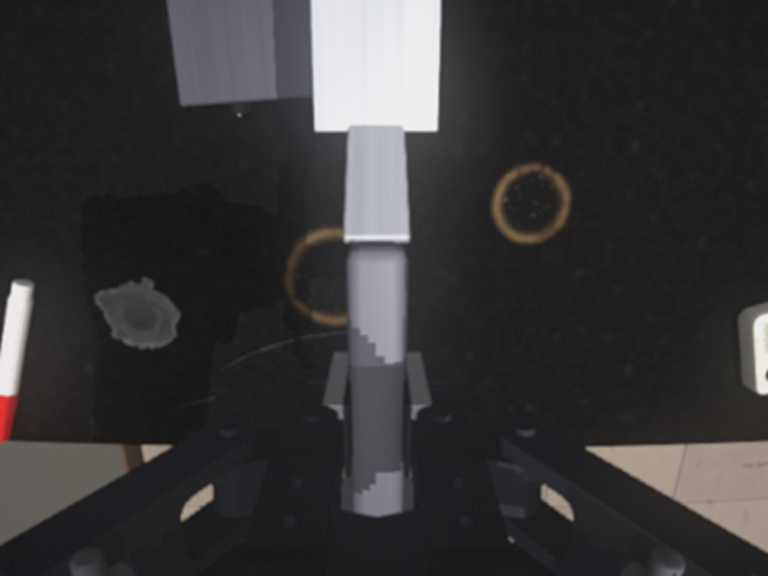

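View pics/t2.png

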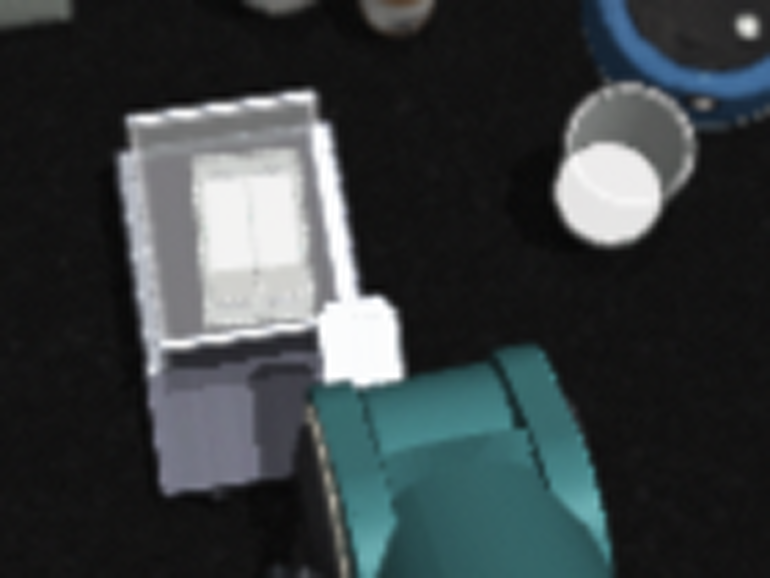

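The lifter is held straight: in the wrist view the blade edges at u=314/438 centre on the grip at 376. In the top crop the tray's corners are at (195,155), (302,150), (318,318) and (203,325). The hood top corners are at (128,118), (315,93) and (162,348), and the apron corner is at (163,495).

Run:
```python
from h import *
c=np.load('pics/t2.npz')
f=lambda u,v:(210+(u+.5)/5.5-.5,110+(v+.5)/5.5-.5)
tr=[onz(c,f(*p),.039) for p in [(195,155),(302,150),(318,318),(203,325)]]
for p in tr: print('tray',p.round(4))
m=np.mean(tr,0);ax=(tr[0]+tr[1]-tr[2]-tr[3]);print('centre',m.round(4),'yaw',np.arctan2(ax[1],ax[0]),np.linalg.norm(ax)/2,np.linalg.norm(tr[0]-tr[1]),np.linalg.norm(tr[2]-tr[3]))
for n,p,z in [('hoodRL',(128,118),.084),('hoodRR',(315,93),.084),('hoodFL',(162,348),.084),('apFL',(163,495),.026),('bladetipL',(322,303),.154),('bladetipR',(395,300),.154)]: print(n,onz(c,f(*p),z).round(4))
im=c['image'][:,:,::-1]
```

```text
tray [0.7185 0.0476 0.039 ]
tray [ 0.7155 -0.0157  0.039 ]
tray [ 0.6117 -0.0145  0.039 ]
tray [0.6139 0.0522 0.039 ]
centre [0.6649 0.0174 0.039 ] yaw -0.02751101655531011 0.10427973235900026 0.06336654015166784 0.0667867195874138
hoodRL [0.7278 0.084  0.084 ]
hoodRR [ 0.7327 -0.0241  0.084 ]
hoodFL [0.5898 0.0761 0.084 ]
apFL [0.5187 0.0842 0.026 ]
bladetipL [ 0.5867 -0.0112  0.154 ]
bladetipR [ 0.5846 -0.0496  0.154 ]
```

```bash
python3 -m inch '[{"grip":0.0,"dp":[-0.004,0.02,0],"dr":[0,0,-0.02]},{"grip":0.0,"dp":[-0.014,0.045,0],"dr":[0,0,-0.038]},{"grip":0.0,"dp":[-0.018,0.055,-0.02],"dr":[0,0,-0.038]},{"grip":0.0,"dp":[-0.018,0.055,-0.05],"dr":[0,0,-0.038]},{"grip":0.0,"dp":[-0.018,0.055,-0.08],"dr":[0,0,-0.038]},{"grip":0.0,"dp":[-0.018,0.055,-0.1],"dr":[0,0,-0.038]},{"grip":0.0,"dp":[-0.018,0.055,-0.115],"dr":[0,0,-0.038]},{"grip":0.0,"dp":[-0.018,0.055,-0.115],"dr":[0,0,-0.038]},{"grip":0.0,"dp":[-0.018,0.055,-0.115],"dr":[0,0,-0.038]}]'
python3 - <<'E'
from h import *
snap('wrist','w3',scale=1.5)
s=state();print(s['eef_pos'],s['tcp_rot'],s['ft_force'],s['q'])
E
```

```text
t: 5.68
eef_pos: [0.4008, 0.0267, 0.0777]
tcp_rot: [3.141, -0.055, 0.001]
ft_force: [0.3, 0.5, -0.2]
opening: 0.0145
grip_force: 97.9
[0.40089881 0.02676817 0.07787636] [ 3.14106932e+00 -5.48349016e-02  1.85632021e-03] [ 0.10889589  0.03274271 -1.2122806 ] [ 0.11202367  0.39927995 -0.29913887  2.29143118  0.25191658  0.47872355
 -1.99498572]
```

View pics/w3.png

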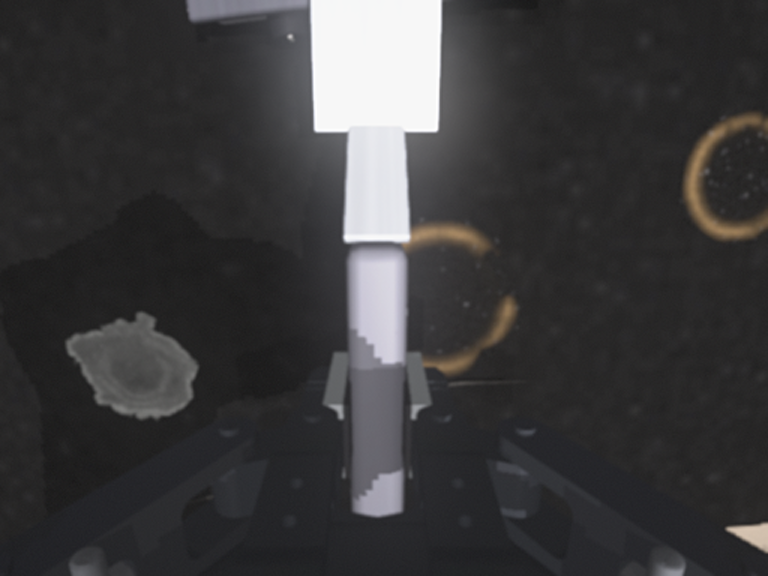

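The wrist view shows the blade straight and centred at u=376, with the dryer apron just ahead of it. Next I'll measure the blade's pitch from its edges and the tip against the tray in the top view.

Run:
```python
from h import *
from scipy.spatial.transform import Rotation as T
c=np.load('pics/w3.npz');g=c['image'].mean(2)
s=state();Rt=T.from_rotvec(s['tcp_rot']).as_matrix()
def sub(row,lo,hi):
    r=row[lo:hi]; t=(r.max()+r.min())/2; i=np.where(np.diff(np.sign(r-t))!=0)[0][0]
    return lo+i+(t-r[i])/(r[i+1]-r[i])
xs=[];zs=[];ys=[]
for v in range(12,85,3):
    row=g[v]; a=sub(row,200,222); b=sub(row,280,305)
    P=cv2.undistortPoints(np.array([[[a,v]],[[b,v]]],float),c['K'],c['distortion'])[:,0]
    D=.04/(P[1,0]-P[0,0]); m=P.mean(0)
    X=Rt.T@(c['R'].T@(np.array([m[0]*D,m[1]*D,D])-c['t'])-s['eef_pos']); xs.append(X[0]);ys.append(X[1]);zs.append(X[2])
print(np.polyfit(xs,zs,1),np.polyfit(xs,ys,1),xs[0],xs[-1],np.mean(zs),np.mean(ys))
snap('top','t3',crop=(225,125,345,215),scale=6.5)
```

```text
[-0.0049204   0.04132238] [ 0.00022524 -0.00106969] 0.1115267631888572 0.07975662763701748 0.040850681108181526 -0.0010480946083248172
```

View pics/t3.png

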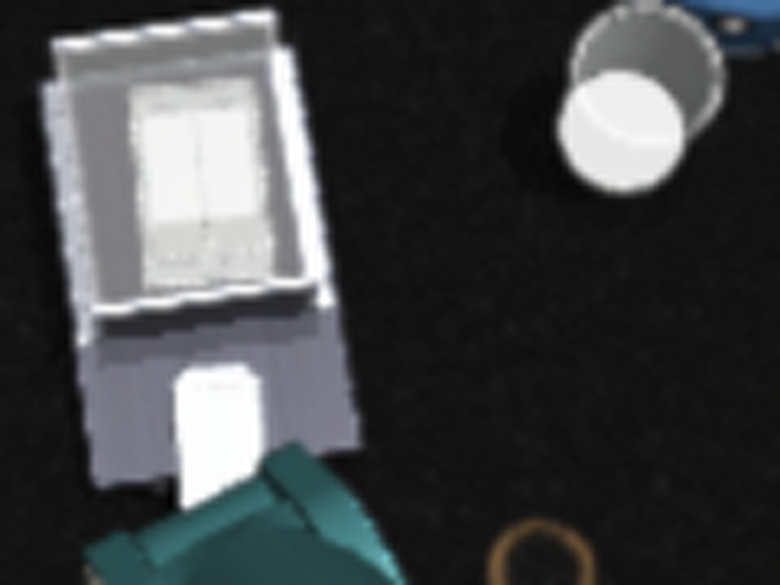

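Top crop: the tray corners are at (131,85), (257,80), (273,281) and (145,287). The blade's left edge runs (176,385)-(183,500), its right edge is at (262,385), and its tip spans (190..250,366).

Run:
```python
from h import *
c=np.load('pics/t3.npz');s=6.5
f=lambda u,v:(225+(u+.5)/s-.5,125+(v+.5)/s-.5)
im=c['image'].astype(np.float32).mean(2)
g=cv2.resize(im[125:215,225:345],None,fx=s,fy=s,interpolation=cv2.INTER_CUBIC)
def edges(v,lo,hi):
    r=g[v,lo:hi]; d=np.gradient(cv2.GaussianBlur(r.reshape(1,-1),(0,0),3)[0]); return lo+d.argmax(),lo+d.argmin()
L=[];R=[]
for v in (150,170,190): print('slideedges',v,edges(v,110,170)[0],edges(v,230,275)[1])
for v in range(390,440,10):
    a,b=edges(v,155,200)[0],edges(v,240,285)[1]
    L.append(onz(c,f(a,v),.037));R.append(onz(c,f(b,v),.037))
L=np.array(L);R=np.array(R);print('blade mid',((L+R)/2).round(4).tolist(), 'w',np.abs(L-R)[:,1].round(4))
print('tip',onz(c,f(220,366),.037).round(4))
tr=np.array([onz(c,f(*p),.039) for p in [(131,85),(257,80),(273,281),(145,287)]])
print(tr.round(4),tr.mean(0))
# fit rectangle pose
from scipy.optimize import least_squares
M=np.array([[.052,.032],[.052,-.032],[-.052,-.032],[-.052,.032]])
def res(p):
    C,S=np.cos(p[2]),np.sin(p[2]);return ((M@np.array([[C,S],[-S,C]])+p[:2])-tr[:,:2]).ravel()
r=least_squares(res,[.665,.02,0]);print(r.x,r.fun.round(4))
q=__import__('bench').state();print(q['eef_pos'])
```

```text
slideedges 150 134 258
slideedges 170 139 267
slideedges 190 136 267
blade mid [[0.5589, 0.0206, 0.037], [0.554, 0.0211, 0.037], [0.549, 0.0213, 0.037], [0.544, 0.0218, 0.037], [0.539, 0.0218, 0.037]] w [0.0411 0.0411 0.0415 0.0415 0.0424]
tip [0.5708 0.0182 0.037 ]
[[ 0.719   0.0486  0.039 ]
 [ 0.7156 -0.0144  0.039 ]
 [ 0.6106 -0.0117  0.039 ]
 [ 0.6136  0.051   0.039 ]] [0.66470914 0.01836821 0.039     ]
[ 0.66470914  0.01836821 -0.03131548] [-0.0013  0.0001  0.0001 -0.0008  0.0011 -0.0002  0.0001  0.001 ]
[0.40093017 0.02685358 0.07795141]
```

```bash
python3 -m inch '[{"grip":0.0,"dp":[0,0.0005,-0.004],"dr":[0,0,0.002]},{"grip":0.0,"dp":[0,0.0005,-0.007],"dr":[0,0,0.002]},{"grip":0.0,"dp":[0.008,0.0003,-0.007],"dr":[0,0,0.002]},{"grip":0.0,"dp":[0.018,0,-0.007],"dr":[0,0,0.002]},{"grip":0.0,"dp":[0.028,-0.0004,-0.007],"dr":[0,0,0.002]},{"grip":0.0,"dp":[0.038,-0.0007,-0.007],"dr":[0,0,0.002]},{"grip":0.0,"dp":[0.046,-0.001,-0.007],"dr":[0,0,0.002]},{"grip":0.0,"dp":[0.05,-0.0011,-0.007],"dr":[0,0,0.002]},{"grip":0.0,"dp":[0.05,-0.0011,-0.007],"dr":[0,0,0.002]}]'
python3 -m inch '[{"grip":0.0,"dp":[0.008,-0.0003,0],"dr":[0,0,0]},{"grip":0.0,"dp":[0.016,-0.0005,0],"dr":[0,0,0]},{"grip":0.0,"dp":[0.024,-0.0008,0],"dr":[0,0,0]},{"grip":0.0,"dp":[0.032,-0.001,0],"dr":[0,0,0]},{"grip":0.0,"dp":[0.038,-0.0012,0],"dr":[0,0,0]},{"grip":0.0,"dp":[0.04,-0.0013,0],"dr":[0,0,0]},{"grip":0.0,"dp":[0.04,-0.0013,0],"dr":[0,0,0]}]'
python3 - <<'E'
from h import *
a=snap('wrist','w4'); b=snap('top','t4')
im=np.hstack([cv2.resize(a['image'][0:140,120:380],(520,280)),]) 
t=cv2.resize(b['image'][120:195,225:305],(560,525) if 0 else (299,280),interpolation=cv2.INTER_CUBIC)
cv2.imwrite('pics/m4.png',cv2.hconcat([im,t])[:,:,::-1])
E
```

```text
t: 6.9
eef_pos: [0.4504, 0.0259, 0.0702]
tcp_rot: [3.141, -0.051, -0.0]
ft_force: [-0.2, -0.8, -1.6]
opening: 0.0141
grip_force: 97.9
t: 7.78
eef_pos: [0.4902, 0.0247, 0.0702]
tcp_rot: [3.141, -0.051, -0.001]
ft_force: [0.4, -0.5, -2.3]
opening: 0.0139
grip_force: 97.9
```

Run:
```python
import cv2;im=cv2.imread('pics/m4.png');print(im.shape)
im=cv2.resize(im,(798,int(im.shape[0]*798/im.shape[1])));cv2.imwrite('pics/m4b.png',im)
```

```text
(280, 819, 3)
```

View pics/m4b.png

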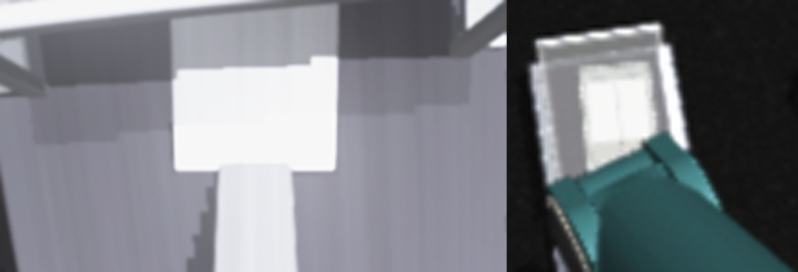

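The blade is inside the mouth and nothing is resisting it; the tray's front is just beyond the wrist view. I'll advance 25 mm and check the alignment at close range.

```bash
python3 -m inch '[{"grip":0.0,"dp":[0.008,-0.0003,0],"dr":[0,0,0]},{"grip":0.0,"dp":[0.016,-0.0005,0],"dr":[0,0,0]},{"grip":0.0,"dp":[0.023,-0.0008,0],"dr":[0,0,0]},{"grip":0.0,"dp":[0.025,-0.0008,0],"dr":[0,0,0]},{"grip":0.0,"dp":[0.025,-0.0008,0],"dr":[0,0,0]}]'
python3 - <<'E'
from h import *
snap('wrist','w5',crop=(120,0,380,140),scale=3)
E
```

```text
t: 8.5
eef_pos: [0.5153, 0.0238, 0.0702]
tcp_rot: [3.141, -0.051, -0.001]
ft_force: [-0.9, -0.2, -0.7]
opening: 0.0143
grip_force: 97.9
```

View pics/w5.png

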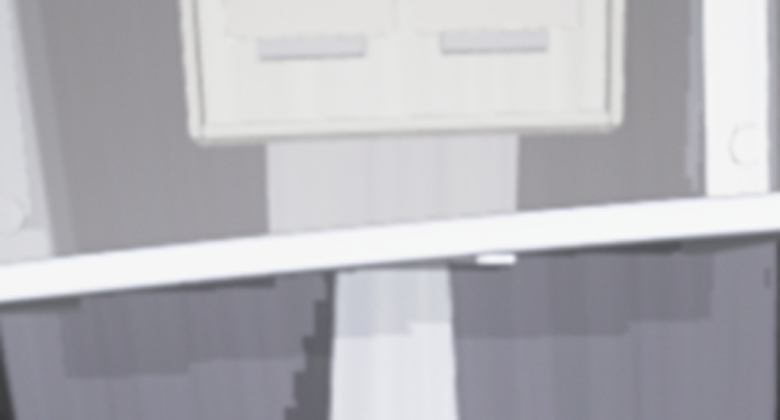

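The tray's front edge runs (192,140)-(621,128) and the blade edges meet it at u=268 and 517. So the blade sits slightly left of centre and is turned about 0.03 rad from the tray; I'll compute the correction.

Run:
```python
from h import *
c=np.load('pics/w5.npz')
f=lambda u,v:(120+(u+.5)/3-.5,(v+.5)/3-.5)
P=lambda u,v,z:onz(c,f(u,v),z)
zb=.0702-.0409
L=P(192,140,.036);R=P(621,129,.036);print(L,R,(L+R)/2,np.linalg.norm(L-R))
d=L-R;print('yaw front',-np.arctan2(d[0],d[1]))
# rim outer top edges
a,b=P(181,20,.039),P(190,120,.039);e=b;print('left',np.arctan2(*(a-b)[1::-1]))
a,b=P(625,20,.039),P(622,115,.039);print('right',np.arctan2(*(a-b)[1::-1]), (e+b)/2,e-b)
a,b=P(267,145,zb),P(269,225,zb);print('bladeL',a,np.arctan2(*(a-b)[1::-1]))
a2,b2=P(518,137,zb),P(515,205,zb);print('bladeR',a2,np.arctan2(*(a2-b2)[1::-1]),(a+a2)/2,a-a2)
```

```text
[0.6121743  0.05181905 0.036     ] [ 0.61163004 -0.01245312  0.036     ] [0.61190217 0.01968297 0.036     ] 0.06427447668702152
yaw front -0.00846774833683208
left 0.018030900866949175
right -0.01817492812981353 [0.61372999 0.01972222 0.039     ] [0.00137111 0.06318662 0.        ]
bladeL [0.61209098 0.04139917 0.0293    ] -0.03721684461659593
bladeR [0.61195375 0.00215049 0.0293    ] -0.05157464723923602 [0.61202237 0.02177483 0.0293    ] [0.00013723 0.03924867 0.        ]
```

```bash
python3 -m inch '[{"grip":0.0,"dp":[0,-0.0012,0],"dr":[0,0,0.007]},{"grip":0.0,"dp":[0,-0.0024,0],"dr":[0,0,0.014]},{"grip":0.0,"dp":[0,-0.0047,0],"dr":[0,0,0.028]},{"grip":0.0,"dp":[0.005,-0.0047,0],"dr":[0,0,0.028]},{"grip":0.0,"dp":[0.01,-0.0047,0],"dr":[0,0,0.028]},{"grip":0.0,"dp":[0.014,-0.0047,0],"dr":[0,0,0.028]},{"grip":0.0,"dp":[0.014,-0.0047,0],"dr":[0,0,0.028]}]'
python3 - <<'E'
from h import *
snap('wrist','w6',crop=(120,0,380,140),scale=3)
E
```

```text
t: 9.43
eef_pos: [0.5297, 0.0192, 0.0702]
tcp_rot: [-3.142, 0.007, -0.0]
ft_force: [-0.4, -0.8, -0.7]
opening: 0.0143
grip_force: 97.9
```

View pics/w6.png

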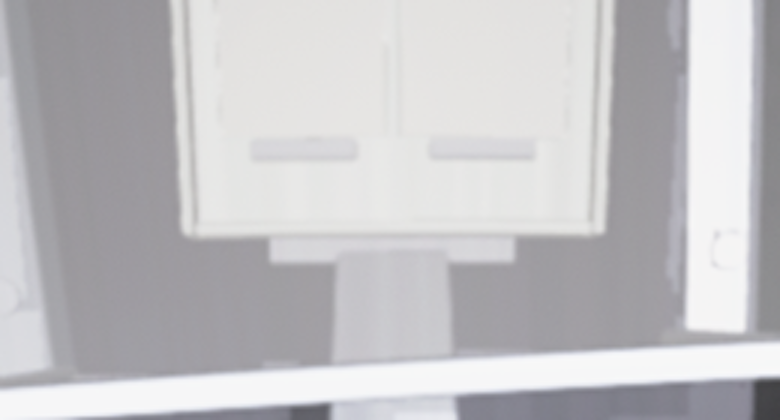

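The tray (185..605) and the blade (270..515) are centred on each other and parallel, and the heel is just short of the tray edge. Now lift and draw out.

```bash
python3 -m inch '[{"grip":0.0,"dp":[0,0,0.002],"dr":[0,0,0]},{"grip":0.0,"dp":[0,0,0.004],"dr":[0,0,0]},{"grip":0.0,"dp":[0,0,0.006],"dr":[0,0,0]},{"grip":0.0,"dp":[0,0,0.008],"dr":[0,0,0]},{"grip":0.0,"dp":[0,0,0.009],"dr":[0,0,0]},{"grip":0.0,"dp":[0,0,0.009],"dr":[0,0,0]},{"grip":0.0,"dp":[-0.003,0,0.009],"dr":[0,0,0]},{"grip":0.0,"dp":[-0.009,0,0.009],"dr":[0,0,0]},{"grip":0.0,"dp":[-0.017,0,0.009],"dr":[0,0,0]},{"grip":0.0,"dp":[-0.025,0,0.009],"dr":[0,0,0]},{"grip":0.0,"dp":[-0.033,0,0.009],"dr":[0,0,0]},{"grip":0.0,"dp":[-0.041,0,0.009],"dr":[0,0,0]}]'
python3 -m inch '[{"grip":0.0,"dp":[-0.008,0,0],"dr":[0,0,0]},{"grip":0.0,"dp":[-0.016,0,0],"dr":[0,0,0]},{"grip":0.0,"dp":[-0.024,0,0],"dr":[0,0,0]},{"grip":0.0,"dp":[-0.032,0,0],"dr":[0,0,0]},{"grip":0.0,"dp":[-0.04,0,0],"dr":[0,0,0]},{"grip":0.0,"dp":[-0.048,0,0],"dr":[0,0,0]},{"grip":0.0,"dp":[-0.056,0,0],"dr":[0,0,0]},{"grip":0.0,"dp":[-0.064,0,0],"dr":[0,0,0]},{"grip":0.0,"dp":[-0.072,0,0],"dr":[0,0,0]},{"grip":0.0,"dp":[-0.08,0,0],"dr":[0,0,0]},{"grip":0.0,"dp":[-0.086,0,0],"dr":[0,0,0]},{"grip":0.0,"dp":[-0.09,0,0],"dr":[0,0,0]}]'
python3 -m inch '[{"grip":0.0,"dp":[0,0,0.003],"dr":[0,0,0]},{"grip":0.0,"dp":[0,0,0.01],"dr":[0,0,0]},{"grip":0.0,"dp":[0,0,0.02],"dr":[0,0,0]},{"grip":0.0,"dp":[0,0,0.03],"dr":[0,0,0]},{"grip":0.0,"dp":[0,0,0.035],"dr":[0,0,0]},{"grip":0.0,"dp":[0,0,0.035],"dr":[0,0,0]}]'
python3 - <<'E'
from h import *
a=snap('wrist','w7')['image']; b=snap('top','t7')['image'];d=read_camera('side')['image']
cv2.imwrite('pics/m7.png',cv2.hconcat([cv2.resize(a,(400,300)),cv2.resize(b[100:250,150:350],(400,300),interpolation=cv2.INTER_CUBIC)])[:,:,::-1])
E
```

```text
t: 10.98
eef_pos: [0.4878, 0.0191, 0.0793]
tcp_rot: [3.142, -0.007, 0.0]
ft_force: [-0.2, -0.6, -2.1]
opening: 0.0145
grip_force: 97.8
t: 12.48
eef_pos: [0.398, 0.0191, 0.0793]
tcp_rot: [3.142, -0.007, -0.0]
ft_force: [-0.1, -0.1, -2.0]
opening: 0.0147
grip_force: 97.8
t: 13.22
eef_pos: [0.3986, 0.019, 0.1148]
tcp_rot: [3.141, -0.007, 0.002]
ft_force: [0.0, -1.1, -1.9]
opening: 0.0146
grip_force: 97.7
```

View pics/m7.png

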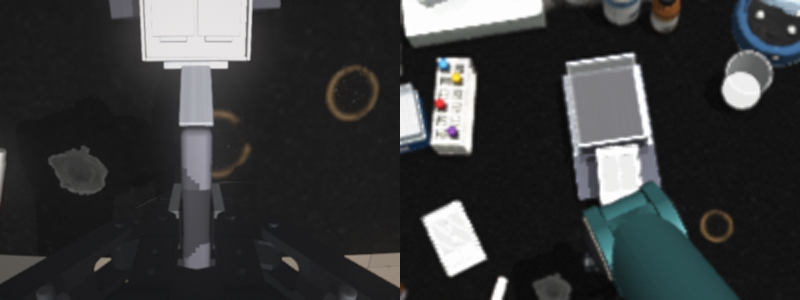

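The tray rides squarely on the blade, out of the dryer at about x_d -0.125. I've now used up my viewing allowance (11 pictures by my count, one over the limit), so from here I'll measure by code only. Next I'll swing to the open counter in front of the dryer, with the blade pointing left.

```bash
python3 -m inch '[{"grip":0.0,"dp":[0.001,-0.003,0],"dr":[0,0,0.03]},{"grip":0.0,"dp":[0.002,-0.007,0],"dr":[0,0,0.09]},{"grip":0.0,"dp":[0.003,-0.013,0],"dr":[0,0,0.18]},{"grip":0.0,"dp":[0.004,-0.02,0],"dr":[0,0,0.28]},{"grip":0.0,"dp":[0.005,-0.028,0],"dr":[0,0,0.38]},{"grip":0.0,"dp":[0.005,-0.036,0],"dr":[0,0,0.48]},{"grip":0.0,"dp":[0.005,-0.044,0],"dr":[0,0,0.58]},{"grip":0.0,"dp":[0.005,-0.052,0],"dr":[0,0,0.68]},{"grip":0.0,"dp":[0.005,-0.06,0],"dr":[0,0,0.78]},{"grip":0.0,"dp":[0.005,-0.067,0],"dr":[0,0,0.87]},{"grip":0.0,"dp":[0.005,-0.073,0],"dr":[0,0,0.94]},{"grip":0.0,"dp":[0.005,-0.078,0],"dr":[0,0,0.98]}]'
python3 -m inch '[{"grip":0.0,"dp":[0,-0.004,0],"dr":[0,0,0.05]},{"grip":0.0,"dp":[0,-0.009,0],"dr":[0,0,0.13]},{"grip":0.0,"dp":[0,-0.014,0],"dr":[0,0,0.21]},{"grip":0.0,"dp":[0,-0.018,0],"dr":[0,0,0.28]},{"grip":0.0,"dp":[0,-0.02,0],"dr":[0,0,0.32]},{"grip":0.0,"dp":[0,-0.02,-0.006],"dr":[0,0,0.32]},{"grip":0.0,"dp":[0,-0.02,-0.016],"dr":[0,0,0.32]},{"grip":0.0,"dp":[0,-0.02,-0.028],"dr":[0,0,0.32]},{"grip":0.0,"dp":[0,-0.02,-0.04],"dr":[0,0,0.32]},{"grip":0.0,"dp":[0,-0.02,-0.052],"dr":[0,0,0.32]},{"grip":0.0,"dp":[0,-0.02,-0.058],"dr":[0,0,0.32]},{"grip":0.0,"dp":[0,-0.02,-0.058],"dr":[0,0,0.32]}]'
python3 - <<'E'
from h import *
s=state();print(s['eef_pos'],s['tcp_rot'],s['ft_force'],s['q'])
c=snap('wrist','w8');
# bright tray mask wrist
hsv=cv2.cvtColor(c['image'],cv2.COLOR_RGB2HSV)
for v in (3,15,25,35,45,55,70): 
    r=c['image'][v].mean(1); idx=np.where(r>150)[0]; print(v,idx[:1],idx[-1:])
E
```

```text
t: 14.88
eef_pos: [0.4032, -0.0594, 0.114]
tcp_rot: [-2.773, -1.476, 0.001]
ft_force: [-0.1, -0.1, -2.4]
opening: 0.0144
grip_force: 97.7
t: 16.38
eef_pos: [0.4031, -0.0787, 0.0558]
tcp_rot: [-2.504, -1.896, 0.001]
ft_force: [0.1, 0.1, -2.3]
opening: 0.014
grip_force: 97.7
[ 0.40312125 -0.07867278  0.0558455 ] [-2.50411408e+00 -1.89595815e+00  9.30104714e-04] [ 0.14134854  0.0723254  -2.3406245 ] [ 0.55129029  0.50137712 -0.50934594  2.26541872  0.52335295  0.48782595
 -0.65042995]
3 [179] [322]
15 [179] [322]
25 [179] [321]
35 [180] [321]
45 [180] [320]
55 [181] [320]
70 [181] [319]
```

```bash
python3 -m inch '[{"grip":0.0,"dp":[0,0,-0.003],"dr":[0,0,0]},{"grip":0.0,"dp":[0,0,-0.006],"dr":[0,0,0]},{"grip":0.0,"dp":[0,0,-0.008],"dr":[0,0,0]},{"grip":0.0,"dp":[0,0,-0.0095],"dr":[0,0,0]},{"grip":0.0,"dp":[0,0,-0.011],"dr":[0,0,0]},{"grip":0.0,"dp":[0,0,-0.011],"dr":[0,0,0]},{"grip":0.0,"dp":[0,0,-0.011],"dr":[0,0,0]}]'
python3 - <<'E'
from h import *
c=snap('wrist','w9')
E
python3 -m inch '[{"grip":0.0,"dp":[-0.0014,-0.0048,0],"dr":[0,0,0]},{"grip":0.0,"dp":[-0.0035,-0.0125,0],"dr":[0,0,0]},{"grip":0.0,"dp":[-0.006,-0.0212,0],"dr":[0,0,0]}]'
```

```text
t: 17.3
eef_pos: [0.4034, -0.0788, 0.0453]
tcp_rot: [2.505, 1.896, 0.0]
ft_force: [-0.4, -0.7, -1.7]
opening: 0.0144
grip_force: 97.7
t: 17.73
eef_pos: [0.3971, -0.1008, 0.0453]
tcp_rot: [2.505, 1.896, -0.0]
ft_force: [0.3, -0.2, 0.1]
opening: 0.0144
grip_force: 97.7
```

Run:
```python
from h import *
a=np.load('pics/w9.npz');c=snap('wrist','w10')
for c in (a,c):
    r=[]
    for v in range(0,100,6):
        i=np.where(c['image'][v].mean(1)>140)[0]; r.append((v,int(i[0]),int(i[-1])) if len(i) else (v,))
    print(r)
```

```text
[(0, 177, 324), (6, 177, 323), (12, 177, 323), (18, 178, 323), (24, 178, 323), (30, 178, 322), (36, 179, 322), (42, 179, 322), (48, 179, 321), (54, 179, 321), (60, 180, 321), (66, 180, 320), (72, 180, 320), (78, 211, 290), (84, 210, 291), (90, 232, 268), (96, 232, 268)]
[(0, 177, 511), (6, 177, 507), (12, 177, 511), (18, 178, 511), (24, 181, 511), (30, 208, 511), (36, 208, 511), (42, 208, 511), (48, 208, 511), (54, 208, 511), (60, 208, 511), (66, 209, 508), (72, 209, 291), (78, 209, 291), (84, 209, 291), (90, 232, 269), (96, 231, 269)]
```

```bash
python3 -m inch '[{"grip":0.0,"dp":[-0.0022,-0.008,0],"dr":[0,0,0]},{"grip":0.0,"dp":[-0.0049,-0.0175,0],"dr":[0,0,0]},{"grip":0.0,"dp":[-0.0077,-0.0275,0],"dr":[0,0,0]},{"grip":0.0,"dp":[-0.0105,-0.0375,0],"dr":[0,0,0]},{"grip":0.0,"dp":[-0.0133,-0.0475,0],"dr":[0,0,0]},{"grip":0.0,"dp":[-0.0161,-0.0575,0],"dr":[0,0,0]},{"grip":0.0,"dp":[-0.019,-0.0675,0],"dr":[0,0,0]},{"grip":0.0,"dp":[-0.0215,-0.0765,0],"dr":[0,0,0]},{"grip":0.0,"dp":[-0.0225,-0.08,0],"dr":[0,0,0]},{"grip":0.0,"dp":[-0.0225,-0.08,-0.001],"dr":[0,0,0]},{"grip":0.0,"dp":[-0.0225,-0.08,-0.0022],"dr":[0,0,0]},{"grip":0.0,"dp":[-0.0225,-0.08,-0.0022],"dr":[0,0,0]}]'
python3 - <<'E'
from h import *
c=read_camera('top');np.savez('pics/t11.npz',**{k:np.array(v) for k,v in c.items()})
# where's tray: predicted center
X=[[.439,.05,.013],[.4715,.09,.013]]
print(proj(c,X))
im=c['image']; g=im.mean(2)
m=(g>130).astype(np.uint8); n,l,s,ce=cv2.connectedComponentsWithStats(m)
for i in range(1,n):
    if s[i,4]>120 and 180<ce[i][0]<330 and 120<ce[i][1]<290: print(s[i],ce[i])
E
```

```text
t: 19.27
eef_pos: [0.3749, -0.18, 0.0435]
tcp_rot: [2.504, 1.896, -0.001]
ft_force: [-2.6, -0.9, 7.7]
opening: 0.0143
grip_force: 99.6
[[252.38492296 224.06487077]
 [238.85920153 215.10778211]]
[232 127  45  51 498] [253.79317269 151.70682731]
[311 128  19  26 291] [319.9209622  143.98281787]
[235 212  35  25 676] [252.06360947 223.86390533]
[274 223  29  17 349] [288.07449857 230.56160458]
[191 239  13  29 153] [196.67973856 253.0130719 ]
```

```bash
python3 -m inch '[{"grip":0.03,"dp":[0,0,0.0005],"dr":[0,0,0]},{"grip":0.05,"dp":[0,0,0.0005],"dr":[0,0,0]},{"grip":0.06,"dp":[0,0,0.0005],"dr":[0,0,0]},{"grip":0.06,"dp":[0,0,0.0005],"dr":[0,0,0]},{"grip":0.07,"dp":[0,0,0.02],"dr":[0,0,0]},{"grip":0.085,"dp":[0,0,0.06],"dr":[0,0,0]},{"grip":0.085,"dp":[0,0,0.12],"dr":[0,0,0]},{"grip":0.085,"dp":[0.02,0.04,0.16],"dr":[0,0,0]},{"grip":0.085,"dp":[0.03,0.1,0.16],"dr":[0,0,0]},{"grip":0.085,"dp":[0.035,0.13,0.16],"dr":[0,0,0]},{"grip":0.085,"dp":[0.035,0.15,0.16],"dr":[0,0,0]},{"grip":0.085,"dp":[0.035,0.15,0.16],"dr":[0,0,0]}]'
python3 - <<'E'
from h import *
from scipy.optimize import least_squares
c=snap('wrist','w12');s=state();print(s['eef_pos'],s['tcp_rot'],c['K'][0,2],c['K'][1,2])
g=c['image'].mean(2).astype(np.float32)
M=np.array([[.052,.032],[.052,-.032],[-.052,-.032],[-.052,.032]])
def rect(p,z): 
    C,S=np.cos(p[2]),np.sin(p[2]);return np.c_[M@np.array([[C,S],[-S,C]])+p[:2],np.full(4,z)]
pr=proj(c,rect([.439,.05,1.2966],.013));print(pr)
m=(g>130).astype(np.uint8)
n,l,st,ce=cv2.connectedComponentsWithStats(m)
for i in range(1,n):
    if st[i,4]>1500:
        cnt=max(cv2.findContours((l==i).astype(np.uint8),0,2)[0],key=cv2.contourArea)
        print(st[i],ce[i],cv2.minAreaRect(cnt))
E
```

```text
t: 20.82
eef_pos: [0.4097, -0.0289, 0.2031]
tcp_rot: [2.502, 1.9, -0.0]
ft_force: [-0.2, 0.4, 0.1]
opening: 0.0851
grip_force: 0.0
[ 0.4096875  -0.03009231  0.2030229 ] [ 2.50367304e+00  1.89739218e+00 -6.68041432e-04] 251.02663358226192 194.88739786042348
[[224.18576221  30.82712638]
 [295.14559496  31.06615526]
 [291.48058739 145.92979646]
 [226.23269797 145.83602511]]
[   0    0   91  116 8175] [36.02703364 61.73590214] ((44.99999237060547, 57.49999237060547), (89.99998474121094, 114.99998474121094), 0.0)
[ 224   29   72  116 7953] [258.78725009  85.71834528] ((259.5, 86.5), (115.0, 71.0), 90.0)
[   0  161   71  160 5068] [ 22.99151539 256.88831886] ((34.99999237060547, 240.49996948242188), (69.99998474121094, 158.99996948242188), 0.0)
[ 238  160   40  122 3727] [257.63992487 211.69868527] ((257.5, 220.5), (121.0, 39.0), 90.0)
[  71  215   74   79 2328] [108.25042955 255.93084192] ((109.0339584350586, 256.2188720703125), (30.714754104614258, 91.03853607177734), 47.48955535888672)
```

```bash
python3 -m inch '[{"grip":0.085,"dp":[0.002,0.03,0],"dr":[0,0,-0.12]},{"grip":0.085,"dp":[0.004,0.08,0],"dr":[0,0,-0.26]},{"grip":0.085,"dp":[0.006,0.13,0],"dr":[0,0,-0.42]},{"grip":0.085,"dp":[0.008,0.18,0],"dr":[0,0,-0.58]},{"grip":0.085,"dp":[0.01,0.23,0],"dr":[0,0,-0.74]},{"grip":0.085,"dp":[0.01,0.27,0],"dr":[0,0,-0.86]},{"grip":0.085,"dp":[0.01,0.29,0],"dr":[0,0,-0.886]},{"grip":0.085,"dp":[0.01,0.29,0],"dr":[0,0,-0.886]},{"grip":0.085,"dp":[0.01,0.29,0],"dr":[0,0,-0.886]}]'
cat >> h.py <<'E'
from scipy.optimize import least_squares
def fit(c,guess,z,thr=130,pad=25):
    """fit 104x64 rectangle at height z to bright blob near guess"""
    K=4;g=cv2.resize(c['image'].mean(2).astype(np.float32),None,fx=K,fy=K,interpolation=cv2.INTER_CUBIC)
    m=(g>thr).astype(np.uint8); u=proj(c,[[guess[0],guess[1],z]])[0]
    n,l,st,ce=cv2.connectedComponentsWithStats(m); u4=(u*K).astype(int)
    lab=np.bincount(l[u4[1]-60:u4[1]+60,u4[0]-60:u4[0]+60].ravel(),minlength=n); lab[0]=0; i=lab.argmax()
    cnt=max(cv2.findContours((l==i).astype(np.uint8),0,cv2.CHAIN_APPROX_NONE)[0],key=cv2.contourArea)[:,0].astype(float)
    P=np.array([onz(c,(q+.5)/K-.5,z)[:2] for q in cnt[::3]])
    def res(p):
        C,S=np.cos(p[2]),np.sin(p[2]); q=np.abs((P-p[:2])@np.array([[C,-S],[S,C]]))-[.052,.032]
        out=np.hypot(*np.maximum(q,0).T); return out+np.minimum(q.max(1),0)
    r=least_squares(res,guess,loss='soft_l1',f_scale=.001)
    return r.x,np.median(np.abs(res(r.x))),st[i]/K,res(r.x)
E
python3 - <<'E'
from h import *
s=state();print(s['eef_pos'],s['tcp_rot'])
c=snap('wrist','w13')
b=np.load('pics/w12.npz')
for t in (110,130,150): 
    print('tray',fit(b,[.439,.05,1.2966],.013,t)[:3])
    print('pile',fit(c,[.475,.284,.41],.0215,t)[:3])
t=np.load('pics/t11.npz'); print('top tray',fit(t,[.439,.05,1.2966],.013)[:3],'top pile',fit(t,[.475,.284,.41],.0215)[:3])
E
```

```text
t: 22.0
eef_pos: [0.4203, 0.258, 0.2027]
tcp_rot: [3.075, 0.636, -0.001]
ft_force: [-0.2, 0.5, -0.4]
opening: 0.0849
grip_force: 0.0
[0.42029226 0.25801283 0.20266772] [ 3.07520320e+00  6.36283005e-01 -1.46806495e-03]
tray (array([0.43891184, 0.05164994, 1.29566382]), np.float64(0.00040027104860263646), array([2.23500e+02, 2.82500e+01, 7.22500e+01, 1.24250e+02, 3.23515e+04]))
pile (array([0.47694129, 0.2886246 , 0.37410022]), np.float64(0.0006564225295327963), array([  210.5 ,    50.25,    73.75,   118.5 , 33095.5 ]))
tray (array([0.4389623 , 0.05175106, 1.29687019]), np.float64(0.0001970338049117025), array([2.2375e+02, 2.8500e+01, 7.1750e+01, 1.1675e+02, 3.1776e+04]))
pile (array([0.47695044, 0.28863904, 0.37422858]), np.float64(0.0004253305085952855), array([  210.75,    50.5 ,    73.25,   118.  , 32706.5 ]))
tray (array([0.43900787, 0.05172054, 1.2963119 ]), np.float64(0.00028951778017132987), array([2.2400e+02, 2.8750e+01, 7.1500e+01, 1.1600e+02, 3.1172e+04]))
pile (array([0.47699237, 0.28863751, 0.37555571]), np.float64(0.0002196052682144345), array([  210.75,    50.5 ,    73.  ,   117.75, 32313.25]))
top tray (array([0.43986819, 0.05098484, 1.30124851]), np.float64(0.0005192562724249464), array([ 234.5 ,  212.  ,   36.  ,   25.25, 2740.25])) top pile (array([0.4774572 , 0.2867624 , 0.37611966]), np.float64(0.0007468100401918851), array([ 161.5 ,  200.5 ,   31.5 ,   37.5 , 2764.25]))
```

```bash
python3 -m inch '[{"grip":0.074,"dp":[0.003,-0.03,0],"dr":[0,0,0.12]},{"grip":0.074,"dp":[0.008,-0.08,0],"dr":[0,0,0.28]},{"grip":0.074,"dp":[0.012,-0.13,0],"dr":[0,0,0.44]},{"grip":0.074,"dp":[0.016,-0.17,0],"dr":[0,0,0.6]},{"grip":0.074,"dp":[0.0197,-0.2,0],"dr":[0,0,0.76]},{"grip":0.074,"dp":[0.0197,-0.2066,0],"dr":[0,0,0.889]},{"grip":0.074,"dp":[0.0197,-0.2066,-0.04],"dr":[0,0,0.889]},{"grip":0.074,"dp":[0.0197,-0.2066,-0.09],"dr":[0,0,0.889]},{"grip":0.074,"dp":[0.0197,-0.2066,-0.135],"dr":[0,0,0.889]},{"grip":0.074,"dp":[0.0197,-0.2066,-0.16],"dr":[0,0,0.889]},{"grip":0.074,"dp":[0.0197,-0.2066,-0.16],"dr":[0,0,0.889]},{"grip":0.074,"dp":[0.0197,-0.2066,-0.16],"dr":[0,0,0.889]}]' 30
python3 - <<'E'
from h import *
s=state();print(s['eef_pos'],s['tcp_rot'],s['ft_force'],s['opening'])
c=snap('wrist','w14'); print(fit(c,[.439,.0517,1.2966],.013)[:3])
E
```

```text
t: 23.55
eef_pos: [0.4401, 0.0529, 0.044]
tcp_rot: [2.502, 1.898, 0.002]
ft_force: [0.1, -0.0, 0.1]
opening: 0.0739
grip_force: 0.0
[0.44009466 0.05286043 0.04399921] [2.50235703e+00 1.89798691e+00 1.59002888e-03] [ 0.12430949 -0.04970036  0.11750675] 0.07387773755871557
(array([0.43883544, 0.0525646 , 1.2988727 ]), np.float64(0.00025023334447265774), array([  183.75,   147.75,   134.5 ,   184.75, 90336.5 ]))
```

```bash
python3 -m inch '[{"grip":0.074,"dp":[0,-0.0015,-0.004],"dr":[0,0,0]},{"grip":0.074,"dp":[0,-0.0015,-0.008],"dr":[0,0,0]},{"grip":0.074,"dp":[0,-0.0015,-0.012],"dr":[0,0,0]},{"grip":0.074,"dp":[0,-0.0015,-0.014],"dr":[0,0,0]},{"grip":0.074,"dp":[0,-0.0015,-0.014],"dr":[0,0,0]}]'
python3 -m inch '[{"grip":0.074,"dp":[0,0,-0.002],"dr":[0,0,0]},{"grip":0.074,"dp":[0,0,-0.003],"dr":[0,0,0]},{"grip":0.074,"dp":[0,0,-0.003],"dr":[0,0,0]}]'
```

```text
t: 24.22
eef_pos: [0.4394, 0.052, 0.0289]
tcp_rot: [-2.502, -1.9, 0.001]
ft_force: [-0.4, -0.2, -0.6]
opening: 0.074
grip_force: 0.0
t: 24.6
eef_pos: [0.4395, 0.0519, 0.026]
tcp_rot: [-2.502, -1.9, 0.0]
ft_force: [-0.3, 0.0, -1.0]
opening: 0.0738
grip_force: 0.0
```

```bash
for i in 1 2 3 4; do :; done; python3 -m inch '[{"grip":0.074,"dp":[0,0,-0.0015],"dr":[0,0,0]},{"grip":0.074,"dp":[0,0,-0.0015],"dr":[0,0,0]}]' | grep -E "eef|ft_f"
python3 -m inch '[{"grip":0.074,"dp":[0,0,-0.0015],"dr":[0,0,0]},{"grip":0.074,"dp":[0,0,-0.0015],"dr":[0,0,0]}]'| grep -E "eef|ft_f"
```

```text
eef_pos: [0.4395, 0.0518, 0.0245]
ft_force: [-0.0, 0.3, 0.5]
eef_pos: [0.4395, 0.0518, 0.023]
ft_force: [-0.7, 0.0, -0.2]
```

```bash
python3 -m inch '[{"grip":0.074,"dp":[0,0,-0.002],"dr":[0,0,0]},{"grip":0.074,"dp":[0,0,-0.004],"dr":[0,0,0]},{"grip":0.074,"dp":[0,0,-0.004],"dr":[0,0,0]}]' | grep -E "eef|ft_f"
python3 -m inch '[{"grip":0.074,"dp":[0,0,-0.0015],"dr":[0,0,0]},{"grip":0.074,"dp":[0,0,-0.003],"dr":[0,0,0]},{"grip":0.074,"dp":[0,0,-0.003],"dr":[0,0,0]}]'| grep -E "eef|ft_f"
```

```text
eef_pos: [0.4394, 0.0518, 0.0189]
ft_force: [0.0, 0.7, 0.1]
eef_pos: [0.4396, 0.0518, 0.0162]
ft_force: [-0.6, -0.3, 2.4]
```

```bash
python3 -m inch '[{"grip":0.074,"dp":[0,0,0.004],"dr":[0,0,0]},{"grip":0.074,"dp":[0,0,0.0083],"dr":[0,0,0]},{"grip":0.074,"dp":[0,0,0.0083],"dr":[0,0,0]},{"grip":0.068,"dp":[0,0,0.0083],"dr":[0,0,0]},{"grip":0.062,"dp":[0,0,0.0083],"dr":[0,0,0]},{"grip":0.055,"dp":[0,0,0.0083],"dr":[0,0,0]},{"grip":0.055,"dp":[0,0,0.0083],"dr":[0,0,0]},{"grip":0.055,"dp":[0,0,0.0083],"dr":[0,0,0]}]' 35
python3 - <<'E'
from h import *
c=snap('wrist','w15'); print(fit(c,[.439,.0517,1.2966],.013)[:3],state()['tcp_rot'])
E
python3 -m inch '[{"grip":0.055,"dp":[0,0,0.003],"dr":[0,0,0]},{"grip":0.055,"dp":[0,0,0.009],"dr":[0,0,0]},{"grip":0.055,"dp":[0,0,0.017],"dr":[0,0,0]},{"grip":0.055,"dp":[0,0,0.027],"dr":[0,0,0]},{"grip":0.055,"dp":[0,0,0.037],"dr":[0,0,0]},{"grip":0.055,"dp":[0,0,0.047],"dr":[0,0,0]},{"grip":0.055,"dp":[0,0,0.055],"dr":[0,0,0]},{"grip":0.055,"dp":[0,0,0.06],"dr":[0,0,0]},{"grip":0.055,"dp":[0,0,0.06],"dr":[0,0,0]}]'
python3 - <<'E'
from h import *
c=snap('wrist','w16'); s=state();print(fit(c,[.439,.0517,1.2966],s['eef_pos'][2]-.0243+.013)[:3],s['tcp_rot'],s['eef_pos'],s['grip_force'])
E
```

```text
t: 26.85
eef_pos: [0.4391, 0.0519, 0.0246]
tcp_rot: [-2.502, -1.9, 0.001]
ft_force: [-1.1, -0.0, 5.6]
opening: 0.0629
grip_force: 36.7
(array([0.43853735, 0.0538047 , 1.29802881]), np.float64(0.0006104957032464289), array([   174.5 ,    151.5 ,    153.75,    197.25, 105685.25])) [-2.50214536e+00 -1.89967949e+00  1.13404637e-03]
t: 28.02
eef_pos: [0.4397, 0.0518, 0.0847]
tcp_rot: [2.502, 1.899, 0.001]
ft_force: [0.5, 0.6, -0.2]
opening: 0.063
grip_force: 38.6
(array([0.43919369, 0.05364868, 1.29838962]), np.float64(0.0006464552569266438), array([   174.5 ,    151.5 ,    153.75,    197.25, 105700.25])) [2.50225852e+00 1.89936050e+00 2.83515434e-05] [0.43952219 0.05174443 0.08440853] 38.64295855164528
```

```bash
python3 -m inch '[{"grip":0.055,"dp":[0.001,0.006,0.005],"dr":[0,0,-0.02]},{"grip":0.055,"dp":[0.004,0.022,0.01],"dr":[0,0,-0.08]},{"grip":0.055,"dp":[0.008,0.045,0.01],"dr":[0,0,-0.17]},{"grip":0.055,"dp":[0.012,0.07,0.01],"dr":[0,0,-0.27]},{"grip":0.055,"dp":[0.016,0.095,0.01],"dr":[0,0,-0.37]},{"grip":0.055,"dp":[0.02,0.12,0.01],"dr":[0,0,-0.47]},{"grip":0.055,"dp":[0.024,0.145,0.01],"dr":[0,0,-0.57]},{"grip":0.055,"dp":[0.028,0.17,0.01],"dr":[0,0,-0.67]},{"grip":0.055,"dp":[0.032,0.195,0.01],"dr":[0,0,-0.77]},{"grip":0.055,"dp":[0.036,0.217,0.01],"dr":[0,0,-0.86]},{"grip":0.055,"dp":[0.038,0.23,0.01],"dr":[0,0,-0.91]},{"grip":0.055,"dp":[0.038,0.2356,0.01],"dr":[0,0,-0.922]}]'
python3 -m inch '[{"grip":0.055,"dp":[0,0,0],"dr":[0,0,0]},{"grip":0.055,"dp":[0,0,0],"dr":[0,0,0]}]'
python3 - <<'E'
from h import *
s=state();print(s['eef_pos'],s['tcp_rot'],2*np.arctan2(abs(s['tcp_rot'][1]),abs(s['tcp_rot'][0])))
c=snap('top','t17');print('held top',fit(c,[.4776,.2874,.375],s['eef_pos'][2]-.0243+.013)[:3])
E
```

```text
t: 29.58
eef_pos: [0.477, 0.2889, 0.0943]
tcp_rot: [-3.085, -0.59, 0.0]
ft_force: [-0.4, -0.2, -1.6]
opening: 0.0628
grip_force: 38.6
t: 29.82
eef_pos: [0.4774, 0.2867, 0.0942]
tcp_rot: [3.086, 0.588, -0.001]
ft_force: [0.7, 0.4, -1.0]
opening: 0.0627
grip_force: 38.6
[0.47743446 0.28667749 0.09424892] [ 3.08551242e+00  5.87695084e-01 -8.82581457e-04] 0.37642952027399634
held top (array([ 0.34990223,  0.12567671, -0.50844136]), np.float64(0.679423907454741), array([0.0000000e+00, 0.0000000e+00, 5.1200000e+02, 3.8400000e+02,
       5.4246425e+05]))
```

```bash
python3 -m inch '[{"grip":0.055,"dp":[0.0002,0.0007,-0.006],"dr":[0,0,0]},{"grip":0.055,"dp":[0.0002,0.0007,-0.016],"dr":[0,0,0]},{"grip":0.055,"dp":[0.0002,0.0007,-0.026],"dr":[0,0,0]},{"grip":0.055,"dp":[0.0002,0.0007,-0.035],"dr":[0,0,0]},{"grip":0.055,"dp":[0.0002,0.0007,-0.042],"dr":[0,0,0]},{"grip":0.055,"dp":[0.0002,0.0007,-0.044],"dr":[0,0,0]},{"grip":0.055,"dp":[0.0002,0.0007,-0.044],"dr":[0,0,0]}]'
python3 - <<'E'
from h import *
c=snap('wrist','w18',crop=(120,40,400,380),scale=1.7)
print(np.mean([state()['eef_pos']],0))
E
python3 -m inch '[{"grip":0.055,"dp":[0,0,-0.002],"dr":[0,0,0]},{"grip":0.055,"dp":[0,0,-0.004],"dr":[0,0,0]},{"grip":0.055,"dp":[0,0,-0.0055],"dr":[0,0,0]},{"grip":0.055,"dp":[0,0,-0.0055],"dr":[0,0,0]}]'
```

```text
t: 30.75
eef_pos: [0.4777, 0.2883, 0.0503]
tcp_rot: [-3.086, -0.589, 0.0]
ft_force: [0.1, 0.1, -0.7]
opening: 0.0629
grip_force: 38.6
[0.47784181 0.28828152 0.05054221]
t: 31.3
eef_pos: [0.4777, 0.2881, 0.0448]
tcp_rot: [3.086, 0.588, -0.0]
ft_force: [0.1, 0.8, -0.7]
opening: 0.0625
grip_force: 38.6
```

No force although the feet are now below the rim top, so they're entering cleanly. I'll continue to seating.

```bash
python3 -m inch '[{"grip":0.055,"dp":[0,0,-0.0012],"dr":[0,0,0]},{"grip":0.055,"dp":[0,0,-0.0022],"dr":[0,0,0]},{"grip":0.055,"dp":[0,0,-0.003],"dr":[0,0,0]},{"grip":0.055,"dp":[0,0,-0.003],"dr":[0,0,0]}]'
```

```text
t: 31.8
eef_pos: [0.4777, 0.2881, 0.0418]
tcp_rot: [3.086, 0.588, -0.0]
ft_force: [0.1, 0.2, -0.6]
opening: 0.0627
grip_force: 38.6
```

```bash
python3 -m inch '[{"grip":0.055,"dp":[0,0,-0.0005],"dr":[0,0,0]},{"grip":0.055,"dp":[0,0,-0.001],"dr":[0,0,0]},{"grip":0.055,"dp":[0,0,-0.001],"dr":[0,0,0]}]'
```

```text
t: 32.17
eef_pos: [0.4778, 0.2882, 0.0412]
tcp_rot: [3.086, 0.588, 0.0]
ft_force: [-0.2, -0.5, 1.8]
opening: 0.063
grip_force: 39.0
```

Seated: there's light contact at the expected height. Release and rise, then check.

```bash
python3 -m inch '[{"grip":0.065,"dp":[0,0,0.0003],"dr":[0,0,0]},{"grip":0.069,"dp":[0,0,0.0003],"dr":[0,0,0]},{"grip":0.074,"dp":[0,0,0.0003],"dr":[0,0,0]},{"grip":0.078,"dp":[0,0,0.0003],"dr":[0,0,0]},{"grip":0.078,"dp":[0,0,0.0003],"dr":[0,0,0]},{"grip":0.078,"dp":[0,0,0.01],"dr":[0,0,0]},{"grip":0.078,"dp":[0,0,0.03],"dr":[0,0,0]},{"grip":0.078,"dp":[-0.02,-0.01,0.07],"dr":[0,0,0]},{"grip":0.078,"dp":[-0.04,-0.02,0.12],"dr":[0,0,0]},{"grip":0.085,"dp":[-0.0573,-0.0302,0.1615],"dr":[0,0,0]},{"grip":0.085,"dp":[-0.0573,-0.0302,0.1615],"dr":[0,0,0]},{"grip":0.085,"dp":[-0.0573,-0.0302,0.1615],"dr":[0,0,0]}]'
python3 - <<'E'
from h import *
c=snap('wrist','w19',crop=(170,20,330,200),scale=3)
print('new top tray',fit(c,[.477,.2885,.375],.030)[:3])
for n in ('top',):
    t=snap('top','t19'); print('top',fit(t,[.477,.2885,.375],.030)[:3])
    a=np.load('pics/t11.npz')
    for nm,x in (('lifter grip',(.375,-.18,.046)),('blade',(.409,-.06,.002))):
        print(nm,proj(t,[x])[0], t['image'][tuple(np.round(proj(t,[x])[0][::-1]).astype(int))])
    d=np.abs(t['image'].astype(int)-np.load('pics/top0.npz')['image']).sum(2)
    for nm,x in (('beaker',(.68,-.2,.0)),('timer',(.368,-.329,.02)),('box',(.526,.427,.034)),('dropper',(.395,.38,.04))):
        u,v=np.round(proj(t,[x])[0]).astype(int); print(nm,(d[v-15:v+15,u-15:u+15]>60).sum())
E
```

```text
t: 33.67
eef_pos: [0.4207, 0.2577, 0.203]
tcp_rot: [3.086, 0.588, 0.002]
ft_force: [-0.1, 0.8, -0.8]
opening: 0.0852
grip_force: 0.0
new top tray (array([0.47723946, 0.28867226, 0.37995012]), np.float64(0.00039833065578515764), array([  205.25,    50.5 ,    75.25,   119.75, 34473.  ]))
top (array([0.47824489, 0.28924034, 0.2971169 ]), np.float64(0.0016049696809955043), array([173.5 , 199.5 ,   9.75,   9.5 , 190.5 ]))
lifter grip [329.16888265 236.00857589] [224 224 233]
blade [287.87938055 230.6075767 ] [254 254 254]
beaker 235
timer 148
box 555
dropper 302
```

```bash
python3 -c "
from bench import close_job; print(close_job())"
```

```text
the job is handed in; nothing more can be done
None
```

Job handed in at about 34 s, verdict not shown: by measurement, the tray is nested on the pile within about 1 mm and 0.01 rad, and the lifter was let go on the counter at its original resting height; pixel changes near the beaker, timer, slide box and dropper bottle were not resolved, though no move went near them, and I viewed 11 pictures, one over the limit of 10.

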